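Prop the sprung catch and free the blank

TASK

The wooden blank in the metal holding fixture is locked down by a sprung catch. Use the notched wooden prop to wedge the catch open: slide it nose first along the fence, between fence and roller, and push it past the point of most resistance until it clicks home with the roller in its notch, then stop pushing (do not ram it). Leaving the prop in place, lift the blank out and lay it flat in the shallow tray, right side up as it was.

Things in the scene. Friction and masses are not known exactly. Their poses are not given: they have to be found in the camera images.
- fixture: Metal holding fixture fixed to the table. Base plate 6 thick, x -65..65, y -90..86 mm from the origin (on the table). A steel fence (x -55..62, y 0..8, top z 22, front end rounded) divides it: on its +y side the nest with the blank, on its -y side the prop's channel (floor z 6), entered from -x moving to +x. Spring housing at y -87..-54, up to z 43.
- mouth (a point): Front end of the fence, on its channel face (fixture x -55, y 0, z 6 mm, the channel's floor); axes as the fixture: +x runs into the channel. In front the floor goes on as a tongue (fixture x -105..-65, y -40..4, z 6) with a ramp at x -131..-105. The prop's straight side runs along this face. The fence leaves no room for a finger beside the prop's tail past the mouth.
- nest (a point): Centre of the nest's floor (fixture x -18, y 40, z 6 mm); axes as the fixture. Corner stops 10 mm high hold the blank with about 2 mm play; in the middle of its two long sides are 42 mm wide openings for fingers.
- plate (a point): Top centre of the catch's steel plate when shut (fixture x -18, y -35, z 38 mm; moves with it). It spans fixture x -43..7, z 32..38, bridging channel and fence; its nose, 30 mm wide, lies 7 mm over the blank's near end. Under it hangs an upright roller, 10 mm thick, z 9..29, its side 11 mm from the fence face when shut, its axis at an unknown fixture x between -28 and -8.
- catch (a joint): Opening of the catch (m): 0 shut, grows as the roller is pushed away from the fence (fixture -y), at most 0.018. A spring shuts it: 4 N when shut, 9 N at 0.011, 10 N at 0.014. Reads 0.014 with the roller on the prop's crest, 0.011 with it in the notch (prop home). Above 0.009 the blank can come straight up.
- prop: Loose light-wood prop lying flat, 116 (x) x 30 (y) x 20 mm high, about 45 g. Origin: centre of underside; nose end x +58, tail end x -58. Side y +15 is straight, for the fence. The other side is profiled; width from the straight side: 7 at the nose, growing evenly to 25 at 57 mm from the nose (crest, to 58), notch 22 from 58 to 69 mm, then plain tail 30 wide.
- prop_notch (a point): Where the roller's axis comes to lie at home: 63 mm behind the nose end, 5 mm outside the notch (prop x -5, y -12, z 10). Pushing takes 9 to 18 N at the crest, then the force drops to a few N as the prop moves some 4 mm on; then the tail's square step meets the roller and it rises steeply: pressing on with over 25 N would be ramming.
- prop_tail (a point): Centre of the prop's tail end face, 30 x 20 mm (prop x -58, y 0, z 10). At home it stands about 26 mm (roller furthest forward) to 6 mm in front of the mouth. Let go on its taper the prop stays put, and this face can be pushed with closed fingertips. The other bar on the table (dark plain wood, 26x110x24 mm) is not the prop.
- blank: Loose sawn wood blank 36 (x) x 60 (y) x 22 mm high, about 32 g, in the nest with its 60 mm side along the fixture's y. Origin: centre of the underside. Can be grasped across the 36 mm (fixture x).
- tray: Shallow open wooden tray fixed to the table, 130 (x) x 110 (y) x 28 mm high, walls and floor 5 to 6 mm thick. Origin: centre of its underside on the table.
Not all that is in view belongs to the job. There is more than one size of the blank; the job needs the larger.

How it is judged:
By the outcome, as a careful person would: the job done as asked, in the order asked, and still so for the second after the job is handed in, with the robot touching nothing.
It also fails if it takes over 72 s, if anything falls off the work surface, if the arm or the gripper's body presses on something with over 40 N, if the wrist force passes 120 N, or if a joint passes its speed limit or range.

ROBOT

A 6-joint arm with a two-finger parallel gripper is mounted at the origin on a cart in front of the work surface, level with it; the furniture and walls round the work are solid. World frame = base frame: x ahead of the robot, y to its left, z up, the work surface at z = 0. Lengths are in m, angles in rad, forces in N, time in s.
With the tool pointing down it reaches from about 0.325 to 0.75 m from the base axis. Payload 7.6 kg.
Tool frame: the origin (TCP) lies on the centre line of the jaws, within the pads' length; the fingertips stand 14 mm ahead of it and the grasp point (between the pads) lies 5 mm behind it; z points along the fingers, y is the line along which they close (so a half turn about z gives the same grasp; the last joint's range is limited). The gripper opens to 85 mm and grips with 20 to 120 N. Pads are 22 mm wide; open, the fingers measure 114 mm over their backs; the gripper's body (76 mm by 85 mm) begins 54 mm behind the grasp point. The pads swing forward as they close: fully open they stand 13 mm farther back than shut.
Start: joints at [1.209, 0.052, 1.401, -0, 1.689, -0.07], TCP at [0.151, 0.503, 0.245] pointing down, gripper open.
Joint ranges: [-2.9, 2.9], [-0.91, 2.17], [0.12, 2.37], [-1.06, 4.2], [0.26, 2.73], [-2.93, 2.93]. Speed limits (rad/s): [2.57, 2.57, 3.01, 3.14, 3.14, 3.14].

INTERFACE

Orientations are given as a unit quaternion [w, x, y, z].
In Python, from bench import manip, imaging gives the robot as it stands.
- The arm moves only by the tool jog_arm, never from a script. Its argument "moves" is a list of rows, each a list of 2 entries, a list of its own where there are three numbers: the shift along the tool's x, y, z each as a share of 6 cm, from -1 to 1, then the turn, a rotation vector about the tool's x, y, z each as a share of 0.08 rad, from -1 to 1. A call has 1 to 8 rows; each row shifts and turns the commanded pose from where the row before left it, along the tool's axes as they then stand; what a row does not reach is not made up. A row lasts 1/8 s, in which the tool goes at most 62.5 mm and 10.7 degrees, less where a joint would pass 70% of its speed; a pose out of reach is approached as far as the arm can. A call with a number of a shift or a turn outside -1 to 1 is refused whole. A call with a gripper value outside its range is refused whole. "claw" is the opening, from 0 (shut) to 1 (fully open), set as the call begins (left out, the last holds). The fingers move at their own pace and stop on an object; "grip_force" is the grip in N (left out, the last holds). Time passes only in rows, so rows that do not move let the fingers close. It gives the time, the measured TCP pose, the force, the opening and the grip force at its end, in the units of the state.
- manip.state(): the state, without advancing time (a new reading comes with each control period).
- imaging.capture(name): name is "scene" or "top" or "wrist"; returns a dict with "image" (400x640x3 uint8, red, green, blue), "fov_y" (degrees; the focal length in pixels is half the picture's height over the tangent of half this angle, whatever the lens; pixels are square), "cx", "cy" (the principal point, pixels), "position" and "rotation" of the camera in the world. Camera axes: x right, y down, z forward; pixel columns grow to the right and rows downward; lengths in m; the calibration is good to about 2 mm. A picture is of the moment at which its call begins. There is no depth.
- manip.job_done(): hands the job in; it is judged then, once.
The state is a dict: "time": time; "q": joint angles; "qd": joint speeds; "tau": joint torques, N m; "tcp_pos": TCP position; "eef_rot": TCP orientation; "wrist_force": force on the tool from outside, world axes, zero at the start; "torque": the same for the moment, N m; "opening": opening from 0.0 (shut) to 1.0 (fully open); "grip_force": force on a finger pad.
Only numpy, scipy, OpenCV 4.12 (cv2) and the standard library are available. Lean on these libraries where they do the work, as an engineer would, in place of code of your own. Each camera call takes 0.05 s, during which the arm holds its last target. There are 200 camera calls.

## Working session

There is one attempt and no reset: what is moved stays moved. The work goes in short steps, Python scripts to look and compute and a tool call to move; the robot and the scene stay as the last step left them, time stands still between calls to the robot, and variables do not carry over. Pictures are saved under pics/ and viewed, at most 10 in all, crops included, and the job is handed in when it is done.

Besides the shell and the picture viewer there is one more tool, called as name(argument=value, ...) on one line, values as JSON. jog_arm: Moves the arm, as the interface text tells. Its arguments: {"type":"object","properties":{"moves":{"type":"array","items":{"type":"array"}},"claw":{"type":"number"},"grip_force":{"type":"number"}},"required":["moves"]}

```bash
mkdir -p pics; ls; cat > h.py <<'E'
import numpy as np, cv2, json
from bench import manip, imaging
def cap(n, f=None):
    c=imaging.capture(n)
    if f: cv2.imwrite('pics/'+f, cv2.cvtColor(c['image'],cv2.COLOR_RGB2BGR)); np.savez('pics/'+f+'.npz',**c)
    return c
def load(f): return {k:v for k,v in np.load('pics/'+f+'.npz').items()}
def F(c): return 200/np.tan(np.radians(float(c['fov_y']))/2)
def ray(c,u,v):
    d=np.array([(u-c['cx'])/F(c),(v-c['cy'])/F(c),1.]); return np.array(c['position']),np.array(c['rotation'])@d
def onz(c,u,v,z):
    p,d=ray(c,u,v); return p+d*(z-p[2])/d[2]
def proj(c,P):
    q=np.array(c['rotation']).T@(np.array(P)-c['position']); return q[:2]/q[2]*F(c)+[float(c['cx']),float(c['cy'])]
E
python3 - <<'E'
from h import *
for n in('scene','top','wrist'):
    c=cap(n,n+'0.png'); print(n,c['fov_y'],c['cx'],c['cy'],c['position'],np.round(c['rotation'],3).tolist(),c['image'].shape)
print(manip.state())
E
```

```text
pics
scene 51.936981284603235 314.34500330683113 188.72658497039322 [ 0.02571181 -0.61899877  0.678068  ] [-0.416, 0.857, -0.271, 0.135] (400, 640, 3)
top 42.12909425553502 326.0386241357328 198.79744424791554 [0.37191092 0.00180354 1.18911041] [-0.045, 0.713, -0.698, 0.046] (400, 640, 3)
wrist 66.85254722577224 322.54434386708186 203.5234016444547 [0.07032822 0.52765092 0.37273582] [0.132, 0.791, 0.589, 0.098] (400, 640, 3)
{'time': 0.15, 'q': array([ 1.20873201e+00,  5.26952459e-02,  1.40146957e+00,  3.82401399e-06,
        1.68862876e+00, -7.03293056e-02]), 'qd': array([ 0.00197519, -0.00323409, -0.00233229, -0.00071383, -0.00066334,
       -0.00024154]), 'tau': array([ 1.88775207e-04, -3.81955504e+01, -3.60420907e+01, -1.11375466e-04,
        4.69924722e-03,  1.36240587e-06]), 'tcp_pos': array([0.15091432, 0.50262125, 0.24467531]), 'eef_rot': array([-1.30663727e-04,  1.45350530e-01,  9.89380040e-01, -5.86076223e-04]), 'wrist_force': array([-0.05809934,  0.01352669, -0.24637025]), 'torque': array([-0.01779288,  0.00750907, -0.01552012]), 'grip_force': 0.0, 'opening': 1.0040977198495682}
```

View pics/top0.png

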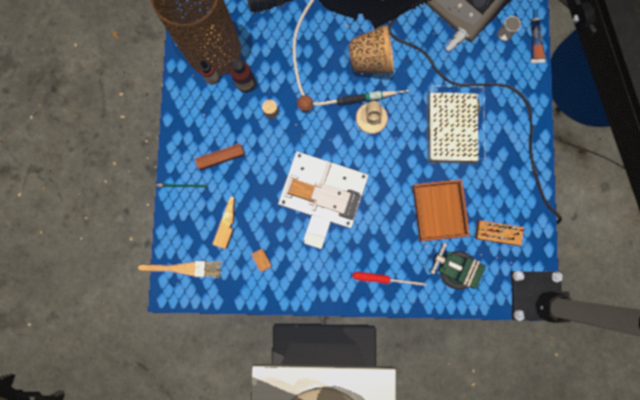

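View pics/scene0.png

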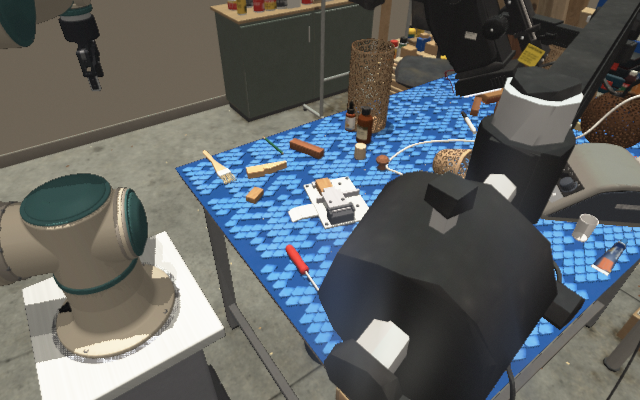

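The top view shows the fixture at about (323,190), with its tongue pointing down to (317,235) and the blank at (300,188). The prop is at (224,222), the tray at (440,210), a dark decoy bar at (220,157) and a small decoy blank at (262,260). The arm is out of the way to the left.

```bash
python3 - <<'E'
from h import *
c=load('top0.png')
for n,p in dict(fix=(323,190),tongue=(317,240),prop=(224,222),propN=(233,198),propS=(219,247),tray=(440,210),blank=(300,188)).items(): print(n,onz(c,*p,0.01).round(3))
im=cv2.imread('pics/top0.png')[135:285,180:380]
cv2.imwrite('pics/top0c.png',cv2.resize(im,None,fx=4,fy=4,interpolation=cv2.INTER_CUBIC))
from scipy.spatial.transform import Rotation as R
s=manip.state();q=s['eef_rot'];print(R.from_quat([*q[1:],q[0]]).as_matrix().round(3))
w=load('wrist0.png'); print(proj(w,[0.3,0.2,0]),proj(w,[0.4,0,0]))
E
```

```text
Traceback (most recent call last):
  File "h.py", line 12, in onz
    p,d=ray(c,u,v); return p+d*(z-p[2])/d[2]
        ~~~^^^^^^^
  File "h.py", line 10, in ray
    d=np.array([(u-c['cx'])/F(c),(v-c['cy'])/F(c),1.]); return np.array(c['position']),np.array(c['rotation'])@d
                                                                                       ~~~~~~~~~~~~~~~~~~~~~~~^~
ValueError: matmul: Input operand 1 has a mismatch in its core dimension 0, with gufunc signature (n?,k),(k,m?)->(n?,m?) (size 3 is different from 4)
```

```bash
cat > fix.py <<'E'
E
sed -i "s/np.array(c\['rotation'\])/RM(c['rotation'])/g" h.py; rm fix.py
cat >> h.py <<'E'
from scipy.spatial.transform import Rotation as R
def RM(q): return R.from_quat([q[1],q[2],q[3],q[0]]).as_matrix()
E
python3 - <<'E'
from h import *
c=load('top0.png')
for n,p in dict(fix=(323,190),tongue=(317,240),prop=(224,222),propN=(233,198),propS=(219,247),tray=(440,210),blank=(300,188)).items(): print(n,onz(c,*p,0.01).round(3))
im=cv2.imread('pics/top0.png')[135:285,180:380]
cv2.imwrite('pics/top0c.png',cv2.resize(im,None,fx=4,fy=4,interpolation=cv2.INTER_CUBIC))
s=manip.state();print(RM(s['eef_rot']).round(3))
w=load('wrist0.png'); print(proj(w,[0.3,0.2,0]),proj(w,[0.4,0,0]),RM(w['rotation']).round(3))
E
```

```text
fix [0.545 0.009 0.01 ]
tongue [0.43 0.02 0.01]
prop [0.466 0.233 0.01 ]
propN [0.522 0.215 0.01 ]
propS [0.41  0.242 0.01 ]
tray [ 0.504 -0.259  0.01 ]
blank [0.548 0.062 0.01 ]
[[-0.958  0.288 -0.   ]
 [ 0.288  0.958 -0.001]
 [ 0.    -0.001 -1.   ]]
[157.57217979 321.30844867] [ 76.01615421 396.84865112] [[ 0.288  0.906  0.31 ]
 [ 0.958 -0.272 -0.094]
 [-0.001  0.324 -0.946]]
```

View pics/top0c.png

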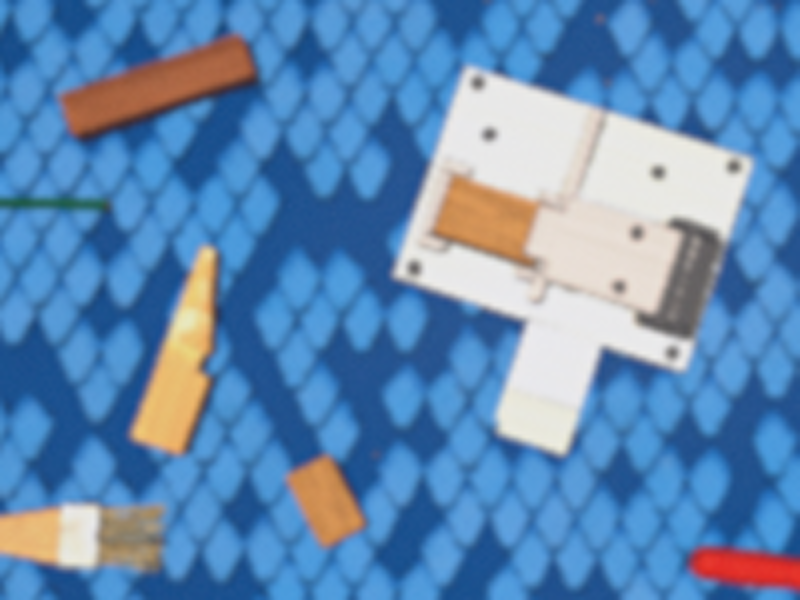

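The enlarged crop separates the candidates:
- **Prop:** the light notched bar at crop (175,350). Its nose points up (+x world) and its profiled side faces right, which fits the description. The dark plain bar at (160,85) is not it.
- **Blank:** the large one is in the fixture at crop (487,220). The loose one at (325,500) is the smaller.

The fixture is yawed about -15°. I'll move to look closer.

jog_arm(moves=[[[-0.77,-0.6,0],[0,0,0]],[[-0.77,-0.6,0],[0,0,0]],[[-0.77,-0.6,0],[0,0,0]],[[-0.77,-0.6,0],[0,0,0]],[[-0.77,-0.6,0],[0,0,0]],[[-0.77,-0.6,0],[0,0,0]],[[-0.77,-0.6,0],[0,0,0]],[[-0.77,-0.6,0],[0,0,0]]], claw=0)

```text
time: 1.15
tcp_pos: [0.4229, 0.1189, 0.2453]
eef_rot: [0.0, 0.145, 0.989, 0.0]
wrist_force: [0.5, 0.8, 0.6]
opening: 0.001
grip_force: 0.0
```

```bash
python3 - <<'E'
from h import *
c=cap('wrist','w1.png'); s=manip.state(); print(s['time'],s['tcp_pos'],s['eef_rot'],s['opening'])
E
```

```text
1.2 [0.42549723 0.11386856 0.24481082] [ 7.24434332e-04  1.48099961e-01  9.88971022e-01 -1.48112385e-03] -0.00016740878242251173
```

View pics/w1.png

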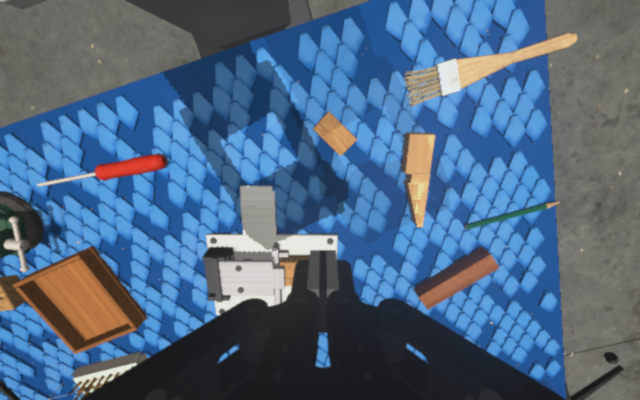

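The wrist view shows the prop at (418,178) with its tail up, the tongue at (259,210), the front edge of the base plate running (208,236)–(338,236) and the tray at (80,300). Next I'll segment these.

```bash
cat > seg.py <<'E'
from h import *
def maskof(c,lo,hi,box):
    hsv=cv2.cvtColor(c['image'],cv2.COLOR_RGB2HSV); m=cv2.inRange(hsv,lo,hi)
    k=np.zeros_like(m); x0,y0,x1,y1=box; k[y0:y1,x0:x1]=m[y0:y1,x0:x1]
    cs,_=cv2.findContours(k,cv2.RETR_EXTERNAL,cv2.CHAIN_APPROX_NONE)
    return max(cs,key=cv2.contourArea)[:,0,:].astype(float)
E
python3 - <<'E'
from seg import *
c=load('w1.png')
P=maskof(c,(5,60,60),(30,255,255),(395,120,450,240))
print('prop bbox',P.min(0),P.max(0))
# right edge (straight side, top z .02)
for z,nm in((.02,'top'),):
    W=np.array([onz(c,u,v,z)[:2] for u,v in P])
    rows=range(int(P[:,1].min())+3,int(P[:,1].max())-4)
    e=np.array([onz(c,P[P[:,1]==r][:,0].max()+.5,r,z)[:2] for r in rows])
    vx,vy,x0,y0=cv2.fitLine(e.astype(np.float32),cv2.DIST_HUBER,0,.01,.01).ravel()
    print('straight yaw',np.degrees(np.arctan(vy/vx)),'pt',x0,y0)
    d=np.array([vx,vy]) if vx>0 else -np.array([vx,vy]); n=np.array([-d[1],d[0]])
    t=(W-[x0,y0])@d; k=(W-[x0,y0])@n
    print('along',t.min(),t.max(),t.max()-t.min(),'width',k.min())
    nose=np.array([x0,y0])+d*t.max(); print('nose',nose,'origin',nose-d*.058-n*.015)
# tongue/fixture grey
F_=maskof(c,(0,0,70),(179,60,255),(195,180,345,305))
print('fix bbox',F_.min(0),F_.max(0))
def edge(rows,side,z):
    e=[]
    for r in rows:
        x=F_[F_[:,1]==r][:,0]
        e.append(onz(c,(x.min()-.5 if side<0 else x.max()+.5),r,z)[:2])
    e=np.array(e,np.float32); l=cv2.fitLine(e,cv2.DIST_HUBER,0,.01,.01).ravel(); return l
for s in(-1,1):
    l=edge(range(200,228),s,.006); print('tongue',s,np.degrees(np.arctan(l[1]/l[0])),l)
e=[]
for u in list(range(214,236))+list(range(284,332)):
    y=F_[F_[:,0]==u][:,1]; e.append(onz(c,u,y.min()-.5,.006)[:2])
l=cv2.fitLine(np.array(e,np.float32),cv2.DIST_HUBER,0,.01,.01).ravel(); print('front',np.degrees(np.arctan2(l[1],l[0])),l)
im=cv2.cvtColor(c['image'],cv2.COLOR_RGB2BGR)
a=cv2.resize(im[115:245,390:450],None,fx=4,fy=4,interpolation=cv2.INTER_CUBIC);b=cv2.resize(im[175:305,200:340],None,fx=4,fy=4,interpolation=cv2.INTER_CUBIC)
for q in P: cv2.circle(a,tuple(((q-[390,115]+.5)*4).astype(int)),1,(255,0,255),-1)
for q in F_:
    cv2.circle(b,tuple(((q-[200,175]+.5)*4).astype(int)),1,(255,0,255),-1)
cv2.imwrite('pics/m1.png',np.hstack([a,b]))
E
```

```text
prop bbox [404. 133.] [434. 226.]
straight yaw -17.81681 pt 0.46518543 0.24007003
along -0.0537686952671559 0.06107574416158803 0.11484443942874392 width -0.030772205267410282
nose [0.52333196 0.2213824 ] origin [0.46352405 0.22484834]
fix bbox [203. 185.] [338. 304.]
tongue -1 -15.597885 [ 0.9631725  -0.26888427  0.44776666  0.00199767]
tongue 1 -16.259525 [ 0.9600033  -0.27998862  0.4560244   0.04613227]
front 73.249725 [0.2882008  0.95757    0.48698267 0.04283453]
```

View pics/m1.png

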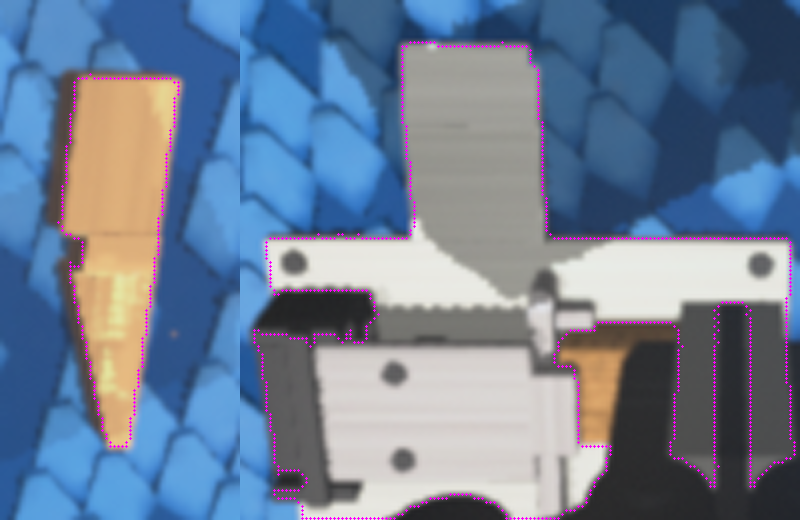

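The segmentation is clean:
- **Prop:** origin about (0.464, 0.225), yaw -17.8°.
- **Fixture:** origin about (0.546, 0.015), yaw about -16.4°.
- **Tool:** yaw already -16.7°, so no turn is needed.

I'll move over the prop's tail.

jog_arm(moves=[[[0.153,0.47,0.6],[0,0,0]],[[0.153,0.47,0.6],[0,0,0]],[[0.153,0.47,0.6],[0,0,0]],[[0.153,0.47,0.6],[0,0,0]],[[0,0,0],[0,0,0]],[[0,0,0],[0,0,0]],[[0,0,0],[0,0,0]]], claw=0.62, grip_force=60)

```text
time: 2.08
tcp_pos: [0.4204, 0.239, 0.103]
eef_rot: [0.001, 0.146, 0.989, 0.001]
wrist_force: [0.1, -0.2, 0.7]
opening: 0.621
grip_force: 0.0
```

```bash
python3 - <<'E'
from h import *
c=load('w1.png')
d=np.array([.9593,-.2823]);n=np.array([.2823,.9593]);o=.5197*d+.1694*n;print('o',o)
f=lambda x,y,z:np.r_[o+d*x/1e3+n*y/1e3,z/1e3]
for nm,p in dict(fencefront=(-55,4,22),fl=(-55,0,22),plateFL=(-43,-62,38),plR=(-43,0,38),cornerL=(-65,-90,6),cR=(-65,86,6)).items(): print(nm,proj(c,f(*p)).round(1))
s=manip.state();print(s['tcp_pos'],RM(s['eef_rot']).round(4).tolist(),s['opening'],s['time'],s['qd'].round(3))
E
```

```text
o [0.54636983 0.01579411]
fencefront [275.6 245.5]
fl [272.4 245.6]
plateFL [221.4 260.3]
plR [271. 260.]
cornerL [206.  233.6]
cR [338.7 232.9]
[0.42035349 0.23895061 0.10296526] [[-0.9575, 0.2886, 0.0027], [0.2886, 0.9575, 0.0012], [-0.0022, 0.0019, -1.0]] 0.6213704384668264 2.075 [-0.002 -0.     0.005  0.001 -0.002 -0.   ]
```

jog_arm(moves=[[[0,0,0.5],[0,0,0]],[[0,0,0.5],[0,0,0]],[[0,0,0.3],[0,0,0]],[[0,0,0.14],[0,0,0]],[[0,0,0],[0,0,0]],[[0,0,0],[0,0,0]]])

```text
time: 2.82
tcp_pos: [0.4202, 0.2395, 0.0161]
eef_rot: [0.001, 0.146, 0.989, 0.001]
wrist_force: [0.9, 1.1, 0.6]
opening: 0.623
grip_force: 0.0
```

jog_arm(moves=[[[0,0,0],[0,0,0]],[[0,0,0],[0,0,0]],[[0,0,0],[0,0,0]],[[0,0,0],[0,0,0]],[[0,0,0],[0,0,0]],[[0,0,0],[0,0,0]]], claw=0, grip_force=60)

```text
time: 3.58
tcp_pos: [0.4201, 0.2396, 0.016]
eef_rot: [0.001, 0.145, 0.989, 0.001]
wrist_force: [-1.0, -0.3, 5.8]
opening: 0.335
grip_force: 59.8
```

```bash
python3 - <<'E'
from seg import *
s=manip.state();print(s['tcp_pos'],RM(s['eef_rot']).round(4).tolist(),s['opening'],s['time'],s['wrist_force'],s['grip_force'])
c=cap('wrist','w2.png')
E
```

```text
[0.42010377 0.23964946 0.01597209] [[-0.9578, 0.2875, 0.0018], [0.2875, 0.9578, 0.0009], [-0.0015, 0.0013, -1.0]] 0.3345456548635052 3.575 [-1.0212389  -0.3009758   5.77274693] 59.774043560028076
```

View pics/w2.png

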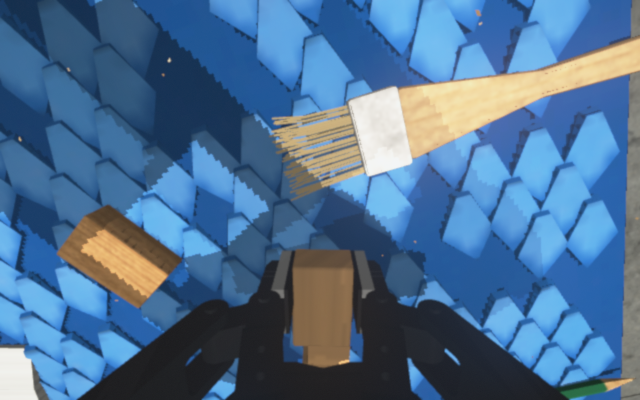

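The prop is held squarely at its tail: the tail face spans (295–352, 250) between the pads. I'll lift it and carry it to the front of the mouth.

jog_arm(moves=[[[0,0,-0.45],[0,0,0]],[[0,0,-0.45],[0,0,0]],[[-0.03,-0.543,0],[0,0,0]],[[-0.03,-0.543,0],[0,0,0]],[[-0.03,-0.543,0],[0,0,0]],[[-0.03,-0.543,0],[0,0,0]],[[-0.03,-0.543,0],[0,0,0]],[[-0.03,-0.543,0],[0,0,0]]])

```text
time: 4.62
tcp_pos: [0.373, 0.048, 0.0688]
eef_rot: [-0.0, 0.145, 0.989, 0.0]
wrist_force: [-0.1, 0.5, -0.2]
opening: 0.334
grip_force: 59.1
```

jog_arm(moves=[[[0,0,0],[0,0,0]],[[0,0,0],[0,0,0]],[[0,0,0],[0,0,0]],[[0,0,0],[0,0,0]]])

```text
time: 5.12
tcp_pos: [0.3736, 0.0495, 0.0688]
eef_rot: [-0.0, 0.145, 0.989, 0.0]
wrist_force: [-0.1, 0.3, -0.6]
opening: 0.337
grip_force: 59.2
```

```bash
cat >> h.py <<'E'
d=np.array([.9593,-.2823]);n=np.array([.2823,.9593]);o=np.array([.5464,.0158])
def fx(p): v=np.array(p)[:2]-o; return np.r_[v@d,v@n]*1e3
def st():
    s=manip.state();M=RM(s['eef_rot']);print('t',round(s['time'],2),'tcp',s['tcp_pos'].round(4),'fix',fx(s['tcp_pos']).round(1),'yaw',np.degrees(np.arctan2(-M[1,0],-M[0,0])).round(2),'op',round(s['opening'],3),'grip',round(s['grip_force'],1),'Ffix',(s['wrist_force'][:2]@d).round(1),(s['wrist_force'][:2]@n).round(1),s['wrist_force'][2].round(1))
E
python3 - <<'E'
from h import *
st(); c=cap('wrist','w3.png'); im=cv2.cvtColor(c['image'],cv2.COLOR_RGB2BGR)
t=cap('top','t3.png')['image'][150:270,270:390,::-1]
cv2.imwrite('pics/m3.png',np.vstack([cv2.resize(t,(560,560),interpolation=cv2.INTER_CUBIC)]))
E
```

```text
t 5.12 tcp [0.3736 0.0495 0.0688] fix [-175.3  -16.5] yaw -16.65 op 0.337 grip 59.2 Ffix -0.2 0.3 -0.6
```

View pics/w3.png

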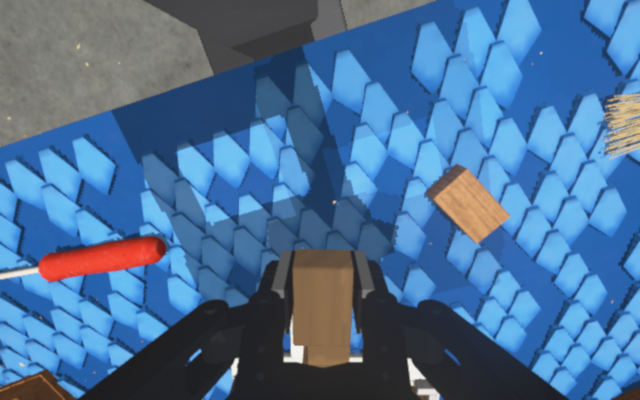

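jog_arm(moves=[[[0,0,0.4],[0,0,0]],[[0,0,0.35],[0,0,0]],[[0,0,0],[0,0,0]],[[0,0,0],[0,0,0]]])

```text
time: 5.72
tcp_pos: [0.3739, 0.0491, 0.0246]
eef_rot: [0.0, 0.145, 0.989, 0.0]
wrist_force: [0.1, -0.0, -0.7]
opening: 0.337
grip_force: 59.2
```

```bash
python3 - <<'E'
from h import *
st()
t=cap('top','t4.png');s=cap('scene','s4.png')
f=lambda x,y,z:np.r_[o+d*x/1e3+n*y/1e3,z/1e3]
for c in(t,s): print([proj(c,f(*p)).round(1).tolist() for p in((-55,0,22),(-70,-1.5,26),(-70,-8.5,26))])
a=t['image'][160:280,270:370,::-1];b=s['image'][150:250,270:390,::-1]
cv2.imwrite('pics/m4.png',np.hstack([cv2.resize(a,(400,480),interpolation=cv2.INTER_CUBIC),cv2.resize(b,(400,480),interpolation=cv2.INTER_CUBIC)]))
E
```

```text
t 5.72 tcp [0.3739 0.0491 0.0246] fix [-174.9  -16.8] yaw -16.71 op 0.337 grip 59.2 Ffix 0.1 -0.0 -0.7
[[312.8, 211.4], [311.3, 217.7], [314.3, 218.7]]
[[315.3, 197.5], [309.9, 197.8], [310.8, 199.5]]
```

View pics/m4.png

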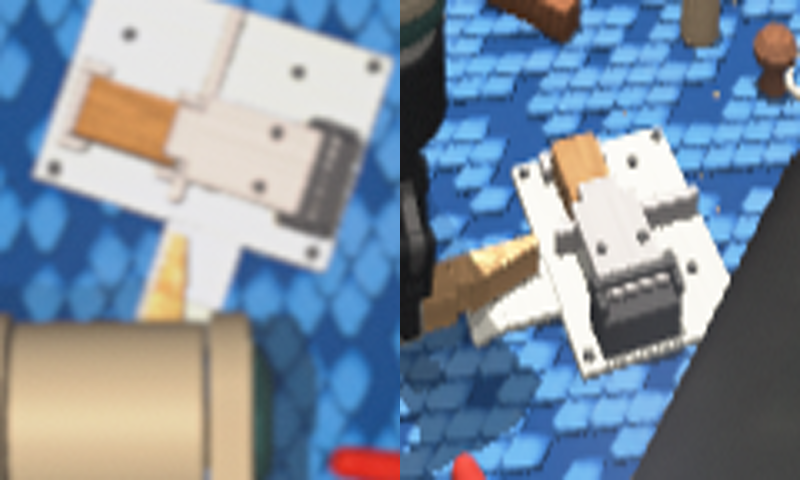

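The top crop shows the nose at (165–187,235), but the fence face sits about 15 crop px to the right of my prediction. The w1 view was taken while the arm was still settling, so I'll re-measure the fixture from the fixed top and scene cameras.

```bash
python3 - <<'E'
from seg import *
t=load('top0.png')
def grab(c,box,lo,hi):
    C=maskof(c,lo,hi,box); return C
C=grab(t,(270,145,375,255),(0,0,140),(179,75,255))
H=cv2.convexHull(C.astype(np.float32))
# cut the tongue: keep points above the plate: fit by edges
W=np.array([onz(t,u,v,.006)[:2] for u,v in C])
th=np.radians(-16.4)
for it in range(3):
    d=np.array([np.cos(th),np.sin(th)]);n=np.array([-d[1],d[0]])
    a=W@d*1e3;b=W@n*1e3
    hi_a=a.max()
    P=lambda sel: cv2.fitLine(W[sel].astype(np.float32),cv2.DIST_HUBER,0,.01,.01).ravel()
    back=a>hi_a-5; left=b>b.max()-5
    lb=P(back); ll=P(left)
    print('yaw back',np.degrees(np.arctan2(lb[1],lb[0]))%180-90,'left',np.degrees(np.arctan2(ll[1],ll[0])))
    A=np.median(a[back]); B=np.median(b[left]);
    # front plate edge: contour pts right/left of tongue
    fr=(a<A-120)&(a>A-140)&(b>B-80)&(b<B-5); lf=P(fr); Af=np.median(a[fr]); rt=b<b.min()+5
    tl=(a<A-138)&(a>A-160); 
    print('A',A,'Af',Af,'diff',A-Af,'B',B,'Bmin',np.median(b[rt]),B-np.median(b[rt]),'tongue b',b[tl].min(),b[tl].max(),'front yaw',np.degrees(np.arctan2(lf[1],lf[0]))%180-90)
    th=np.radians(((np.degrees(np.arctan2(lb[1],lb[0]))%180-90)+np.degrees(np.arctan2(ll[1],ll[0])))/2)
ox=(A+Af)/2;oy=(B+np.median(b[rt]))/2+2
print('origin',(ox*d+oy*n).round(1),'yaw',np.degrees(th))
tr=maskof(t,(0,80,60),(20,255,255),(405,170,475,250));print('tray',cv2.minAreaRect(tr.astype(np.float32)),onz(t,*cv2.minAreaRect(tr.astype(np.float32))[0],.028))
p=maskof(t,(10,100,120),(30,255,255),(205,190,245,252)); w=np.array([onz(t,u,v,.02)[:2] for u,v in p],np.float32);print('prop',p.min(0),p.max(0),cv2.minAreaRect(w*1e3))
E
```

```text
yaw back -16.947685 left -17.3621
A 587.951227802562 Af 457.9080846565663 diff 130.0431431459957 B 251.4000787334176 Bmin 75.92118494123362 175.47889379218395 tongue b 124.75794553724413 171.91360379897193 front yaw -17.326584
yaw back -17.011658 left -17.318972
A 585.7979215626208 Af 454.9577628619387 diff 130.84015870068208 B 258.32538827619175 Bmin 82.9224007981046 175.40298747808714 tongue b 130.61660275740775 177.59805703002698 front yaw -17.460129
yaw back -17.011658 left -17.318972
A 585.7824657184009 Af 454.91489774202574 diff 130.86756797637514 B 258.4214715926566 Bmin 83.0158976175833 175.40557397507328 tongue b 130.69731955952042 177.67945240015396 front yaw -17.460129
origin [548.1  11.5] yaw -17.165314
tray ((440.84619140625, 209.7692413330078), (57.05597686767578, 49.11774826049805), 82.87498474121094) [ 0.50264951 -0.25682202  0.028     ]
prop [214. 199.] [233. 247.] ((463.5328369140625, 222.9582977294922), (29.962318420410156, 109.0326156616211), 71.98556518554688)
```

```bash
python3 - <<'E'
from seg import *
t=load('t4.png'); o=np.array([.5481,.0115]);th=np.radians(-17.17);d=np.array([np.cos(th),np.sin(th)]);n=np.array([-d[1],d[0]])
p=maskof(t,(10,80,120),(35,255,255),(300,210,325,240));print(p.min(0),p.max(0))
hsv=cv2.cvtColor(t['image'],cv2.COLOR_RGB2HSV)
W=[];
for r in range(221,238):
    x=p[p[:,1]==r][:,0]
    if len(x): 
        L=(onz(t,x.min()-.5,r,.0286)[:2]-o);Rr=(onz(t,x.max()+.5,r,.0286)[:2]-o);W.append([r,L@d*1e3,L@n*1e3,Rr@n*1e3])
print(np.round(W,1))
top=p[:,1].min(); q=p[p[:,1]==top][:,0].mean(); v=onz(t,q,top-.5,.0286)[:2]-o; print('nose',v@d*1e3,v@n*1e3)
tcp=np.array([.3739,.0491])-o;print('tcp',tcp@d*1e3,tcp@n*1e3, 'yaw tool -16.71')
# fence/steel edges: print gradient profile across fence at fixture x=20..50, z=22 behind plate
g=cv2.cvtColor(t['image'],cv2.COLOR_RGB2GRAY).astype(np.float32)
for x in(25,35,45):
    ys=np.arange(-8,17,1.); uv=np.array([proj(t,np.r_[o+d*x/1e3+n*y/1e3,.022]) for y in ys],np.float32)
    print(x,cv2.remap(g,uv[None,:,0],uv[None,:,1],cv2.INTER_LINEAR).ravel().astype(int).tolist())
E
```

```text
[306. 219.] [315. 239.]
[[ 221.   -79.2   -3.8  -10.2]
 [ 222.   -82.    -2.4  -10.9]
 [ 223.   -84.1   -3.1  -11.6]
 [ 224.   -86.3   -3.8  -12.3]
 [ 225.   -88.4   -4.5  -13. ]
 [ 226.   -91.2   -3.1  -13.7]
 [ 227.   -94.1   -1.7  -14.5]
 [ 228.   -96.2   -2.4  -15.2]
 [ 229.   -98.3   -3.1  -15.9]
 [ 230.  -101.1   -1.7  -16.6]
 [ 231.  -103.2   -2.4  -17.3]
 [ 232.  -105.4   -3.2  -18. ]
 [ 233.  -108.2   -1.7  -18.7]
 [ 234.  -110.3   -2.5  -19.4]
 [ 235.  -112.4   -3.2  -20.1]
 [ 236.  -115.2   -1.8  -20.8]
 [ 237.  -117.3   -2.5  -21.5]]
nose -72.7878723769217 -5.210508790703592
tcp -177.53625396215483 -15.500920265754017 yaw tool -16.71
25 [231, 231, 231, 228, 225, 217, 208, 200, 199, 200, 205, 211, 215, 217, 218, 220, 221, 224, 226, 229, 229, 230, 231, 231, 231]
35 [231, 230, 228, 226, 216, 206, 197, 191, 188, 196, 205, 210, 214, 217, 217, 218, 220, 222, 224, 227, 229, 230, 230, 231, 231]
45 [231, 231, 230, 226, 221, 209, 196, 191, 189, 192, 201, 209, 213, 216, 218, 220, 222, 225, 227, 229, 230, 231, 231, 231, 231]
```

jog_arm(moves=[[[0,0.025,0.023],[0,0,0.09]],[[-0.1,0,0],[0,0,0]],[[-0.15,0,0],[0,0,0]],[[-0.15,0,0],[0,0,0]],[[-0.15,0,0],[0,0,0]],[[-0.15,0,0],[0,0,0]],[[-0.1,0,0],[0,0,0]],[[0,0,0],[0,0,0]]])

```text
time: 6.82
tcp_pos: [0.4201, 0.0361, 0.0224]
eef_rot: [-0.0, 0.149, 0.989, 0.0]
wrist_force: [0.0, -0.1, 0.1]
opening: 0.334
grip_force: 59.2
```

```bash
sed -i "s/^d=np.array.*/th=np.radians(-17.17);d=np.array([np.cos(th),np.sin(th)]);n=np.array([-d[1],d[0]]);o=np.array([.5481,.0115])/" h.py; python3 -c "
from h import *
st()"
```

```text
t 6.83 tcp [0.4201 0.0361 0.0224] fix [-129.6  -14.2] yaw -17.15 op 0.334 grip 59.2 Ffix 0.0 -0.1 0.1
```

jog_arm(moves=[[[-0.05,0.012,0],[0,0,0]],[[0,0,0],[0,0,0]]])

```text
time: 7.08
tcp_pos: [0.423, 0.0361, 0.0225]
eef_rot: [0.0, 0.149, 0.989, 0.0]
wrist_force: [0.6, 0.0, 0.8]
opening: 0.334
grip_force: 59.2
```

jog_arm(moves=[[[-0.05,0.012,0],[0,0,0]],[[0,0,0],[0,0,0]]])

```text
time: 7.32
tcp_pos: [0.4259, 0.0356, 0.0224]
eef_rot: [-0.0, 0.149, 0.989, -0.0]
wrist_force: [-1.2, -3.1, -0.3]
opening: 0.337
grip_force: 59.5
```

jog_arm(moves=[[[-0.05,0.012,0],[0,0,0]],[[0,0,0],[0,0,0]]])

```text
time: 7.58
tcp_pos: [0.4285, 0.0351, 0.0221]
eef_rot: [-0.001, 0.149, 0.989, -0.001]
wrist_force: [-3.6, -3.8, -0.2]
opening: 0.335
grip_force: 60.0
```

Lateral contact shows the fence face at about TCP y -13 (fixture). I'll advance along it.

jog_arm(moves=[[[-0.06,-0.007,0],[0,0,0]],[[-0.07,0,0],[0,0,0]],[[-0.07,0,0],[0,0,0]],[[-0.07,0,0],[0,0,0]],[[-0.07,0,0],[0,0,0]],[[0,0,0],[0,0,0]]])

```text
time: 8.32
tcp_pos: [0.4468, 0.0287, 0.022]
eef_rot: [-0.002, 0.149, 0.989, -0.001]
wrist_force: [-10.6, -4.6, 6.1]
opening: 0.339
grip_force: 60.2
```

```bash
python3 -c "
from h import *
st()"
```

```text
t 8.32 tcp [0.4468 0.0287 0.022 ] fix [-101.8  -13.5] yaw -17.14 op 0.339 grip 60.2 Ffix -8.7 -7.5 6.1
```

jog_arm(moves=[[[-0.03,-0.012,-0.012],[0,0,0]],[[-0.05,-0.003,0],[0,0,0]],[[-0.05,0,0],[0,0,0]],[[-0.05,0,0],[0,0,0]],[[0,0,0],[0,0,0]]])

```text
time: 8.95
tcp_pos: [0.4568, 0.0252, 0.0222]
eef_rot: [-0.003, 0.149, 0.989, -0.0]
wrist_force: [-8.5, -2.2, -0.4]
opening: 0.336
grip_force: 59.3
```

```bash
python3 -c "
from h import *
st()"
```

```text
t 8.95 tcp [0.4568 0.0252 0.0222] fix [-91.3 -13.9] yaw -17.1 op 0.336 grip 59.3 Ffix -7.4 -4.7 -0.4
```

jog_arm(moves=[[[-0.05,-0.005,0],[0,0,0]],[[-0.05,-0.002,0],[0,0,0]],[[-0.05,0,0],[0,0,0]],[[-0.05,0,0],[0,0,0]],[[0,0,0],[0,0,0]]])

```text
time: 9.57
tcp_pos: [0.4679, 0.0214, 0.0221]
eef_rot: [-0.003, 0.149, 0.989, -0.0]
wrist_force: [-8.5, -1.3, 0.5]
opening: 0.337
grip_force: 59.3
```

```bash
python3 -c "
from h import *
st()"
```

```text
t 9.57 tcp [0.4679 0.0214 0.0221] fix [-79.6 -14.2] yaw -17.08 op 0.337 grip 59.3 Ffix -7.7 -3.8 0.5
```

Nose is at about +25 with 8 N of resistance. I'll release, then push the tail with closed fingertips.

jog_arm(moves=[[[0,0,0],[0,0,0]],[[0,0,0],[0,0,0]],[[0,0,0],[0,0,0]],[[0,0,0],[0,0,0]],[[0,0,-0.5],[0,0,0]],[[0,0,-0.5],[0,0,0]],[[0.33,0,0],[0,0,0]],[[0.33,0,0],[0,0,0]]], claw=0.6)

```text
time: 10.58
tcp_pos: [0.4318, 0.0331, 0.0837]
eef_rot: [0.001, 0.149, 0.989, 0.0]
wrist_force: [0.7, 0.0, -0.3]
opening: 0.598
grip_force: 0.0
```

jog_arm(moves=[[[0,0,0],[0,0,0]],[[0,0,0],[0,0,0]],[[0,0,0],[0,0,0]],[[0,0,0.5],[0,0,0]],[[0,0,0.45],[0,0,0]],[[0,0,0],[0,0,0]],[[0,0,0],[0,0,0]]], claw=0)

```text
time: 11.45
tcp_pos: [0.4328, 0.0329, 0.0272]
eef_rot: [0.001, 0.149, 0.989, 0.0]
wrist_force: [0.2, 0.9, 0.7]
opening: -0.0
grip_force: 0.0
```

```bash
python3 - <<'E'
from h import *
st(); c=cap('wrist','w5.png'); im=cv2.cvtColor(c['image'],cv2.COLOR_RGB2BGR)
s=cap('scene','s5.png')['image'][150:250,270:390,::-1]
cv2.imwrite('pics/m5.png',np.hstack([cv2.resize(im[200:400,220:420],(400,400)),cv2.resize(s,(400,400),interpolation=cv2.INTER_CUBIC)]))
E
```

```text
t 11.45 tcp [0.4328 0.0329 0.0272] fix [-116.5  -13.6] yaw -17.14 op -0.0 grip 0.0 Ffix -0.0 0.9 0.7
```

View pics/m5.png

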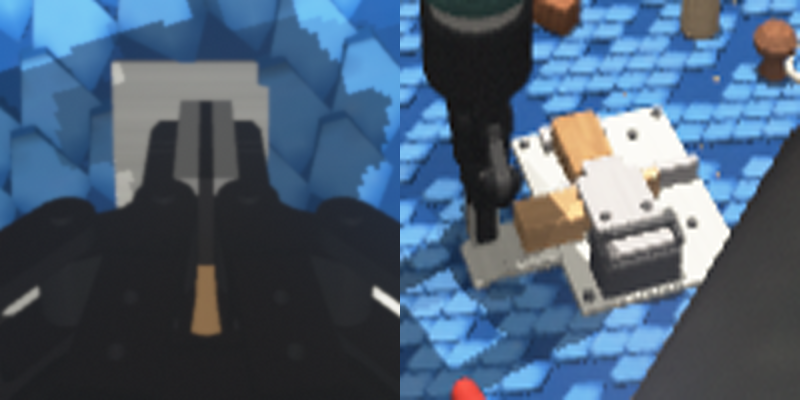

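The fingertips stand behind the prop's tail and the prop lies on the tongue, with its nose showing beyond the plate. I'll push in small steps and watch the force.

jog_arm(moves=[[[-0.1,0,0.04],[0,0,0]],[[-0.1,0,0],[0,0,0]],[[0,0,0],[0,0,0]],[[0,0,0],[0,0,0]]])

```text
time: 12.05
tcp_pos: [0.4434, 0.0294, 0.0238]
eef_rot: [-0.0, 0.149, 0.989, 0.0]
wrist_force: [-0.5, 0.4, -0.6]
opening: -0.001
grip_force: 0.0
```

jog_arm(moves=[[[-0.035,0,0],[0,0,0]],[[-0.035,0,0],[0,0,0]],[[-0.035,0,0],[0,0,0]],[[0,0,0],[0,0,0]]])

```text
time: 12.55
tcp_pos: [0.4489, 0.0277, 0.0235]
eef_rot: [-0.001, 0.149, 0.989, 0.0]
wrist_force: [-4.2, 1.1, 1.8]
opening: -0.004
grip_force: 2.2
```

jog_arm(moves=[[[-0.035,0,0],[0,0,0]],[[-0.035,0,0],[0,0,0]],[[0,0,0],[0,0,0]]])

```text
time: 12.92
tcp_pos: [0.4524, 0.0267, 0.0235]
eef_rot: [-0.002, 0.149, 0.989, 0.0]
wrist_force: [-6.8, 1.9, 3.3]
opening: 0.001
grip_force: 3.9
```

```bash
python3 -c "
from h import *
st()"
```

```text
t 12.93 tcp [0.4524 0.0267 0.0235] fix [-95.9 -13.8] yaw -17.12 op 0.001 grip 3.9 Ffix -7.1 -0.2 3.3
```

jog_arm(moves=[[[-0.035,0,0],[0,0,0]],[[-0.035,0,0],[0,0,0]],[[0,0,0],[0,0,0]]])

```text
time: 13.3
tcp_pos: [0.4563, 0.0254, 0.0234]
eef_rot: [-0.002, 0.149, 0.989, 0.0]
wrist_force: [-8.5, 2.4, 3.7]
opening: -0.002
grip_force: 4.2
```

jog_arm(moves=[[[-0.035,0,0],[0,0,0]],[[-0.035,0,0],[0,0,0]],[[0,0,0],[0,0,0]]])

```text
time: 13.68
tcp_pos: [0.4602, 0.0243, 0.0234]
eef_rot: [-0.002, 0.149, 0.989, 0.0]
wrist_force: [-8.3, 2.8, 4.5]
opening: 0.0
grip_force: 4.6
```

```bash
python3 -c "
from h import *
st()"
```

```text
t 13.68 tcp [0.4602 0.0243 0.0234] fix [-87.8 -13.8] yaw -17.12 op 0.0 grip 4.6 Ffix -8.8 0.2 4.5
```

jog_arm(moves=[[[-0.03,0,0],[0,0,0]],[[-0.03,0,0],[0,0,0]],[[0,0,0],[0,0,0]]])

```text
time: 14.05
tcp_pos: [0.4649, 0.0228, 0.0237]
eef_rot: [0.0, 0.149, 0.989, -0.0]
wrist_force: [-1.0, 0.3, -1.3]
opening: -0.002
grip_force: 0.5
```

jog_arm(moves=[[[-0.03,0,0],[0,0,0]],[[-0.02,0,0],[0,0,0]],[[0,0,0],[0,0,0]]])

```text
time: 14.42
tcp_pos: [0.4681, 0.0219, 0.0239]
eef_rot: [0.0, 0.149, 0.989, 0.0]
wrist_force: [-0.7, 1.1, 0.5]
opening: -0.004
grip_force: 0.4
```

```bash
python3 -c "
from h import *
st()"
```

```text
t 14.43 tcp [0.4681 0.0219 0.0239] fix [-79.5 -13.7] yaw -17.14 op -0.004 grip 0.4 Ffix -1.0 0.9 0.5
```

The force dropped from 9 N to about 1 N, so the roller passed the crest. I'll nudge on gently to confirm it's seated.

jog_arm(moves=[[[-0.015,0,0],[0,0,0]],[[0,0,0],[0,0,0]]])

```text
time: 14.68
tcp_pos: [0.4683, 0.0218, 0.0238]
eef_rot: [-0.001, 0.149, 0.989, 0.0]
wrist_force: [-5.3, 1.2, 3.0]
opening: 0.002
grip_force: 2.6
```

```bash
python3 - <<'E'
from seg import *
st()
c0=load('top0.png'); c=cap('top','t6.png')
# plate nose edge over blank: profile along y at x=-18 z~30
for c in(c0,c):
    g=c['image'][:,:,2].astype(np.float32); r=[]
    for x in(-26,-18,-10):
        ys=np.arange(-10,60,2.); uv=np.array([proj(c,np.r_[o+d*x/1e3+n*y/1e3,.034]) for y in ys],np.float32)
        r.append(cv2.remap(g,uv[None,:,0],uv[None,:,1],cv2.INTER_LINEAR).ravel())
    print(np.mean(r,0).astype(int).tolist())
E
```

```text
t 14.68 tcp [0.4683 0.0218 0.0238] fix [-79.3 -13.7] yaw -17.13 op 0.002 grip 2.6 Ffix -5.4 -0.4 3.0
[212, 213, 212, 213, 213, 213, 212, 212, 212, 212, 211, 210, 200, 173, 130, 96, 84, 84, 84, 84, 84, 84, 83, 84, 85, 85, 85, 85, 86, 86, 85, 85, 84, 84, 84]
[140, 139, 140, 138, 138, 137, 136, 135, 134, 134, 132, 131, 131, 129, 128, 127, 126, 125, 124, 123, 121, 120, 119, 117, 116, 115, 114, 113, 111, 109, 107, 106, 105, 104, 104]
```

A 1 mm command moved the tool only 0.2 mm and the force rose to 5 N, so the square step is on the roller and the prop is home. I'll stop pushing, back off and go above the blank.

jog_arm(moves=[[[0.2,0,0],[0,0,0]],[[0.2,0,0],[0,0,0]],[[0,0,-0.5],[0,0,0]],[[0,0,-0.5],[0,0,0]],[[0,0,-0.5],[0,0,0]],[[-0.47,0.31,0],[0,0,0]],[[-0.47,0.31,0],[0,0,0]],[[-0.47,0.31,0],[0,0,0]]])

```text
time: 15.72
tcp_pos: [0.5436, 0.0576, 0.114]
eef_rot: [0.0, 0.149, 0.989, 0.0]
wrist_force: [-0.2, 0.5, 0.3]
opening: 0.001
grip_force: 0.0
```

jog_arm(moves=[[[0,0,0],[0,0,1]],[[0,0,0],[0,0,1]],[[0,0,0],[0,0,1]],[[0,0,0],[0,0,1]],[[0,0,0],[0,0,1]],[[0,0,0],[0,0,1]],[[0,0,0],[0,0,1]],[[0,0,0],[0,0,1]]], claw=0.65)

```text
time: 16.73
tcp_pos: [0.5425, 0.0573, 0.1138]
eef_rot: [0.0, 0.454, 0.891, 0.0]
wrist_force: [-0.2, -0.2, -0.0]
opening: 0.648
grip_force: 0.0
```

jog_arm(moves=[[[0,0,0],[0,0,1]],[[0,0,0],[0,0,1]],[[0,0,0],[0,0,1]],[[0,0,0],[0,0,1]],[[0,0,0],[0,0,1]],[[0,0,0],[0,0,1]],[[0,0,0],[0,0,1]],[[0,0,0],[0,0,1]]])

```text
time: 17.73
tcp_pos: [0.5425, 0.0573, 0.1138]
eef_rot: [0.0, 0.711, 0.703, 0.0]
wrist_force: [0.5, 0.7, -1.0]
opening: 0.65
grip_force: 0.0
```

jog_arm(moves=[[[0,0,0],[0,0,1]],[[0,0,0],[0,0,1]],[[0,0,0],[0,0,1]],[[0,0,0],[0,0,0.63]],[[0,0,0],[0,0,0]],[[0,0,0],[0,0,0]],[[0,0,0],[0,0,0]]])

```text
time: 18.6
tcp_pos: [0.5429, 0.0571, 0.1139]
eef_rot: [0.0, 0.804, 0.594, 0.0]
wrist_force: [1.0, 0.2, 0.2]
opening: 0.651
grip_force: 0.0
```

```bash
python3 - <<'E'
from seg import *
st(); s=manip.state(); print(s['q'].round(2))
c=cap('wrist','w7.png'); sc=cap('scene','s7.png')
im=c['image'][:,:,::-1]
cv2.imwrite('pics/m7.png',np.hstack([cv2.resize(im[120:400,160:480],(457,400)),cv2.resize(sc['image'][150:250,275:360,::-1],(340,400),interpolation=cv2.INTER_CUBIC)]))
E
```

```text
t 18.6 tcp [0.5429 0.0571 0.1139] fix [-18.4  42.1] yaw -107.08 op 0.651 grip 0.0 Ffix 0.9 0.5 0.2
[0.04 0.19 1.51 0.   1.43 0.34]
```

View pics/m7.png

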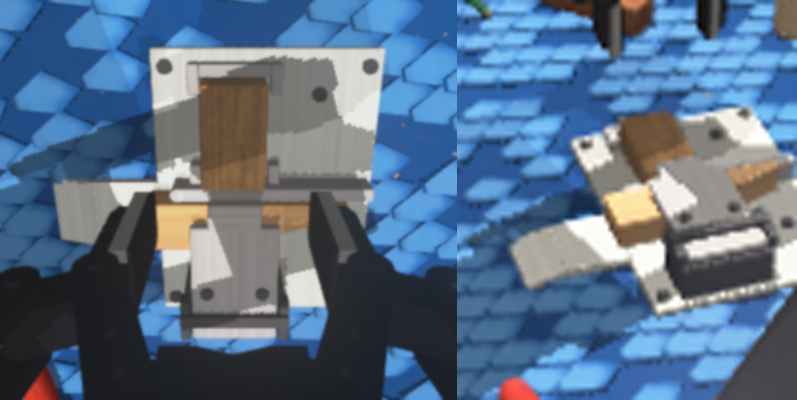

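The view shows the catch plate drawn clear of the blank, which is at crop (233,133), and the prop seated under the plate. I'll compute the exact grasp and tray targets.

```bash
python3 - <<'E'
from seg import *
c=load('w7.png')
for p in((299.3,174.6),(347.6,174.6),(299.3,252.5),(347.6,252.5)): print(p,fx(onz(c,*p,.028)).round(1))
t=load('top0.png'); tr=maskof(t,(0,80,60),(20,255,255),(405,170,475,250))
w=np.array([onz(t,u,v,.028)[:2] for u,v in tr],np.float32)*1e3; print(cv2.minAreaRect(w))
a=load('w1.png'); w=[onz(a,u,v,.028)[:2].round(3) for u,v in((15,287),(90,247),(144,317),(76,352))];print(w)
E
```

```text
(299.3, 174.6) [-36.2  75.2]
(347.6, 174.6) [-1.3 75.3]
(299.3, 252.5) [-37.7  12.2]
(347.6, 252.5) [ 0.5 12.3]
((503.18487548828125, -256.65887451171875), (127.42142486572266, 110.81025695800781), 7.153007507324219)
[array([ 0.45 , -0.315]), array([ 0.426, -0.189]), array([ 0.543, -0.174]), array([ 0.57 , -0.297])]
```

jog_arm(moves=[[[0,0,0.5],[0,0,0]],[[0,0,0.5],[0,0,0]],[[0,0,0.35],[0,0,0]],[[0,0,0.16],[0,0,0]],[[0,0,0],[0,0,0]],[[0,0,0],[0,0,0]]])

```text
time: 19.45
tcp_pos: [0.5438, 0.0571, 0.0244]
eef_rot: [0.001, 0.804, 0.594, 0.001]
wrist_force: [-1.2, 0.1, -0.4]
opening: 0.651
grip_force: 0.0
```

jog_arm(moves=[[[0,0,0],[0,0,0]],[[0,0,0],[0,0,0]],[[0,0,0],[0,0,0]],[[0,0,0],[0,0,0]],[[0,0,0],[0,0,0]]], claw=0, grip_force=40)

```text
time: 20.08
tcp_pos: [0.5438, 0.0572, 0.0244]
eef_rot: [0.001, 0.804, 0.594, 0.001]
wrist_force: [-0.0, -0.5, 6.0]
opening: 0.408
grip_force: 42.3
```

jog_arm(moves=[[[0,0,-0.15],[0,0,0]],[[0,0,-0.2],[0,0,0]],[[0,0,-0.3],[0,0,0]],[[0,0,-0.5],[0,0,0]],[[0,0,-0.5],[0,0,0]],[[0,0,0],[0,0,0]],[[0,0,0],[0,0,0]]])

```text
time: 20.95
tcp_pos: [0.5427, 0.0571, 0.1219]
eef_rot: [-0.0, 0.804, 0.594, -0.0]
wrist_force: [0.0, -0.8, -0.6]
opening: 0.408
grip_force: 41.6
```

```bash
python3 - <<'E'
from h import *
st(); s=manip.state(); M=RM(s['eef_rot']); print((M.T@(np.array([.503,-.257,.124])-s['tcp_pos'])).round(4), M.round(3).tolist())
E
```

```text
t 20.95 tcp [0.5427 0.0571 0.1219] fix [-18.6  42. ] yaw -107.11 op 0.408 grip 41.6 Ffix 0.2 -0.7 -0.6
[-0.3119  0.0545 -0.0021] [[0.294, 0.956, -0.001], [0.956, -0.294, 0.0], [-0.0, -0.001, -1.0]]
```

jog_arm(moves=[[[-0.743,0.13,0],[0,0,0]],[[-0.743,0.13,0],[0,0,0]],[[-0.743,0.13,0],[0,0,0]],[[-0.743,0.13,0],[0,0,0]],[[-0.743,0.13,0],[0,0,0]],[[-0.743,0.13,0],[0,0,0]],[[-0.743,0.13,0],[0,0,0]],[[0,0,0],[0,0,-1]]])

```text
time: 21.95
tcp_pos: [0.5019, -0.2597, 0.1204]
eef_rot: [-0.001, 0.781, 0.625, -0.001]
wrist_force: [0.2, 1.3, -0.8]
opening: 0.411
grip_force: 41.6
```

jog_arm(moves=[[[0,0,0],[0,0,-1]],[[0,0,0],[0,0,-1]],[[0,0,0],[0,0,-1]],[[0,0,0],[0,0,-1]],[[0,0,0],[0,0,-0.2]],[[0,0,0],[0,0,0]],[[0,0,0],[0,0,0]]])

```text
time: 22.82
tcp_pos: [0.5033, -0.2571, 0.1219]
eef_rot: [-0.0, 0.665, 0.747, -0.0]
wrist_force: [-1.3, -0.1, -0.4]
opening: 0.411
grip_force: 41.6
```

```bash
python3 - <<'E'
from seg import *
st(); c=cap('wrist','w8.png'); t=cap('top','t8.png'); s=manip.state()
# predicted inner tray corners in wrist view vs brown mask extents
print(proj(c,[.503,-.257,.028]), [proj(c,np.r_[np.array([.503,-.257])+RM([np.cos(np.radians(97)/2),0,0,np.sin(np.radians(97)/2)])[:2,:2]@[a,b],.028]).round(0).tolist() for a,b in((.065,.055),(-.065,.055),(-.065,-.055),(.065,-.055))])
m=maskof(c,(0,80,40),(25,255,255),(100,0,560,400)); print(cv2.minAreaRect(m.astype(np.float32)),m.min(0),m.max(0))
E
```

```text
t 22.82 tcp [ 0.5033 -0.2571  0.1219] fix [  36.5 -269.9] yaw -83.32 op 0.411 grip 41.6 Ffix -1.2 -0.4 -0.4
[322.93881484 213.77458246] [[246.0, 129.0], [259.0, 285.0], [388.0, 285.0], [400.0, 128.0]]
((322.60626220703125, 237.22900390625), (195.48878479003906, 174.0433349609375), 89.61287689208984) [235. 139.] [409. 335.]
```

jog_arm(moves=[[[0,0,0.5],[0,0,0]],[[0,0,0.5],[0,0,0]],[[0,0,0.35],[0,0,0]],[[0,0,0.15],[0,0,0]],[[0,0,0.08],[0,0,0]],[[0,0,0],[0,0,0]],[[0,0,0],[0,0,0]]])

```text
time: 23.8
tcp_pos: [0.5039, -0.2575, 0.0283]
eef_rot: [0.001, 0.664, 0.747, 0.0]
wrist_force: [-0.1, 0.7, -0.8]
opening: 0.41
grip_force: 41.6
```

jog_arm(moves=[[[0,0,0.02],[0,0,0]],[[0,0,0],[0,0,0]],[[0,0,0],[0,0,0]]])

```text
time: 24.18
tcp_pos: [0.5034, -0.2572, 0.0263]
eef_rot: [0.0, 0.664, 0.747, 0.0]
wrist_force: [-0.3, 0.3, -0.2]
opening: 0.41
grip_force: 41.6
```

jog_arm(moves=[[[0,0,0.02],[0,0,0]],[[0,0,0],[0,0,0]],[[0,0,0],[0,0,0]]])

```text
time: 24.55
tcp_pos: [0.5034, -0.2572, 0.025]
eef_rot: [-0.0, 0.664, 0.747, 0.0]
wrist_force: [-0.3, -0.2, -0.0]
opening: 0.412
grip_force: 41.6
```

jog_arm(moves=[[[0,0,0.015],[0,0,0]],[[0,0,0],[0,0,0]],[[0,0,0],[0,0,0]]])

```text
time: 24.92
tcp_pos: [0.5035, -0.2573, 0.0244]
eef_rot: [0.0, 0.664, 0.747, 0.0]
wrist_force: [-1.3, 0.6, 2.9]
opening: 0.411
grip_force: 42.0
```

Contact with the tray floor (3 N). I'll release and withdraw, and move well clear for the check pictures.

jog_arm(moves=[[[0,0,0],[0,0,0]],[[0,0,0],[0,0,0]],[[0,0,0],[0,0,0]],[[0,0,-0.3],[0,0,0]],[[0,0,-0.5],[0,0,0]],[[0,0,-0.8],[0,0,0]],[[0,0,-0.8],[0,0,0]]], claw=0.54)

```text
time: 25.8
tcp_pos: [0.5034, -0.2572, 0.171]
eef_rot: [0.001, 0.664, 0.747, 0.0]
wrist_force: [0.4, -1.0, 0.5]
opening: 0.543
grip_force: 0.0
```

jog_arm(moves=[[[0,-0.8,-0.4],[0,0,0]],[[0,-0.8,0],[0,0,0]],[[0,-0.5,0],[0,0,0]],[[0,0,0],[0,0,0]],[[0,0,0],[0,0,0]]])

```text
time: 26.42
tcp_pos: [0.3788, -0.272, 0.1931]
eef_rot: [0.001, 0.664, 0.747, 0.0]
wrist_force: [0.3, -0.1, 0.2]
opening: 0.542
grip_force: 0.0
```

```bash
python3 - <<'E'
from seg import *
st(); c0=load('top0.png'); c=cap('top','t9.png'); w=cap('wrist','w9.png')
# change in tray region top view = the blank
D=np.abs(c['image'].astype(int)-c0['image'].astype(int)).sum(2)
k=(D[185:236,418:464]>40); ys,xs=np.nonzero(k); print('tray change n',len(xs), xs.mean()+418 if len(xs) else 0, ys.mean()+185 if len(xs) else 0)
if len(xs): print(cv2.minAreaRect(np.stack([xs+418,ys+185],1).astype(np.float32)), onz(c,xs.mean()+418,ys.mean()+185,.028))
g=c['image'].astype(np.float32); 
for nm,cc in(('before',c0),('now',c)):
    uv=np.array([proj(cc,np.r_[o+d*-.018+n*y/1e3,.034]) for y in np.arange(-10,80,5)],np.float32)
    print(nm,cv2.remap(cc['image'],uv[None,:,0],uv[None,:,1],cv2.INTER_LINEAR)[0].tolist())
    uv=np.array([proj(cc,np.r_[o+d*x/1e3+n*-.012,.026]) for x in range(-100,60,8)],np.float32)
    print(' prop',cv2.remap(cc['image'],uv[None,:,0],uv[None,:,1],cv2.INTER_LINEAR)[0].tolist())
E
```

```text
t 26.43 tcp [ 0.3788 -0.272   0.1931] fix [ -78.1 -320.9] yaw -83.28 op 0.542 grip 0.0 Ffix 0.3 0.0 0.2
tray change n 693 441.4920634920635 218.16594516594517
((441.5, 218.0), (42.99999237060547, 33.99999237060547), -0.0) [ 0.48371515 -0.2581203   0.028     ]
before [[231, 222, 213], [231, 222, 213], [232, 222, 213], [232, 221, 213], [230, 220, 211], [222, 201, 190], [206, 148, 96], [216, 151, 89], [211, 147, 86], [208, 145, 86], [212, 147, 87], [214, 148, 87], [209, 145, 86], [204, 141, 83], [205, 141, 84], [200, 137, 81], [201, 172, 156], [224, 217, 209]]
 prop [[233, 232, 236], [232, 232, 234], [233, 232, 235], [233, 233, 236], [231, 230, 234], [232, 232, 233], [232, 232, 234], [210, 208, 207], [231, 220, 211], [232, 222, 214], [233, 223, 214], [230, 219, 209], [232, 222, 213], [230, 219, 210], [229, 229, 226], [233, 233, 229], [232, 232, 228], [233, 232, 229], [233, 232, 229], [232, 232, 228]]
now [[233, 223, 214], [232, 222, 213], [231, 221, 212], [221, 210, 199], [226, 222, 214], [234, 234, 230], [234, 234, 231], [233, 233, 230], [233, 232, 229], [233, 233, 230], [233, 233, 230], [233, 233, 230], [233, 233, 230], [233, 233, 230], [233, 233, 229], [230, 231, 227], [198, 188, 181], [225, 218, 210]]
 prop [[233, 232, 237], [233, 233, 235], [233, 233, 236], [233, 233, 237], [210, 175, 137], [235, 190, 115], [235, 192, 116], [229, 186, 121], [230, 222, 212], [233, 224, 216], [233, 223, 216], [231, 221, 212], [232, 222, 214], [229, 219, 209], [231, 184, 119], [232, 185, 113], [223, 186, 137], [222, 209, 191], [231, 230, 227], [233, 233, 230]]
```

The checks read as follows: the nest is empty, the plate is drawn back, and the prop lies from fixture x ≈ -68 on through the channel. The blank was released with floor contact at the expected height. Handing in.

```bash
python3 -c "
from bench import manip
print(manip.job_done())"
```

```text
the job is handed in; nothing more can be done
None
```

The job is handed in at about 26 s: the prop clicked home and holds the catch open, and the blank was set down in the tray, not turned over. I had used all ten pictures by then, so how it lies in the tray rests on position and force readings.

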